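Slide a thin door plate off the surface plate and set it on the drilling jig

TASK

The thin brass door plate lies flat on the raised steel block, too thin to pick up there. Press on it lightly from above (about 5 to 12 N, never over 30 N) and, keeping that light press, slide it up over the sloping edging strip until its plain end, the one away from the hole, hangs well out over the block's edge, without letting it tip off; then grip the overhanging end, lift the plate off and lower it, still held, over the post of the drilling jig, and let go, so that it lies flat on the jig and in line with it, its plain end out past the jig's long end. Leave the padlock, screwdriver and oil bottle where they are.

Things in the scene. Friction and masses are not known exactly. Their poses are not given: they have to be found in the camera images.
- plate_centre (a point): Centre (half-way up) of the loose brass door plate: 120 mm along its x, 40 mm along y, 3 mm thick, about 110 g. One 18 mm hole on the long centre line, 35 mm from here towards -x; the +x end is plain and at the start points to the steel block's +x edge, 53 to 100 mm short of it. Fingertips grip it better than the steel under it: pressed lightly and moved sideways they drag it.
- plate_hole (a point): Centre of the plate's 18 mm hole at the plate's underside; axes as the plate's.
- plate_end (a point): Middle of the plate's plain end, half-way up, 60 mm from the plate's centre along its +x.
- riser: The fixed raised steel block; origin at the centre of its underside, which can lie up to 12 mm below the table top. It is 220 mm along x, 220 mm along y, its flat top 70 mm above this origin (an edging strip along the +x edge stands above it); the steel slab is 30 mm thick on a foot set back 15 mm all round.
- riser_edge (a point): Middle of the block's +x top edge (the edge away from the robot), level with its flat top; x points out across the edge, y along it. Along it runs a fixed aluminium edging strip that slopes up from about 45 mm inside the edge to a rounded crest 4 mm inside it, 5 to 7.5 mm above the flat top (not measured: feel it). The plate sliding over it tilts, and rises under the fingers.
- jig: Fixed dark steel drilling jig; origin at its underside right under the post. The block is 50 mm wide in y, and reaches 30 mm from the post towards -x and 55 mm (the long end) towards +x; its flat top is 45 mm up. A 12 mm foot flange, 90 mm wide, is under it. The plate must lie with its x along the jig's x, its plain end past the jig's +x end.
- jig_seat (a point): Centre of the foot of the jig's post, at the level of the jig's flat top, where the plate's hole must come to lie. The post is 12 mm thick, 16 mm tall, tapered over its top 5 mm; axes as the jig's.
- padlock: Loose brass padlock standing on the steel block near its -x, +y corner, 24 x 45 mm, 64 mm tall; origin under its centre. Bystander.
- driver: Loose screwdriver lying on the table beyond the work. Bystander.
- oil: Loose white oil bottle, 44 mm across, 100 mm tall, standing on the table; origin under its centre. Bystander.
Things that resemble listed ones, but are neither listed nor needed, are in the scene too. What is meant by the part that bears plate_centre is not blue, pink or purple, and is the smaller of those in its own colour.

How it is judged:
By the outcome, as a careful person would: the job done as asked, in the order asked, and still so for the second after the job is handed in, with the robot touching nothing.
It also fails if it takes over 72 s, if anything falls off the work surface, if the arm or the gripper's body presses on something with over 40 N, if the wrist force passes 120 N, or if a joint passes its speed limit or range.

ROBOT

A 6-joint arm with a two-finger parallel gripper is mounted at the origin on the work surface. World frame = base frame: x ahead of the robot, y to its left, z up, the work surface at z = 0. Lengths are in m, angles in degrees, forces in N, time in s.
With the tool pointing down it reaches from about 0.3 to 0.75 m from the base axis. Payload 8.5 kg.
Tool frame: the origin (TCP) lies midway between the tips of the shut fingers; the grasp point (between the pads) lies env.tcp_to_grasp behind it (env.tcp_to_grasp is the distance from the TCP to the grasp point, in m); z points along the fingers, y is the line along which they close (so a half turn about z gives the same grasp; the last joint's range is limited). The gripper opens to 85 mm and grips with 20 to 120 N. Pads are 22 mm wide; open, the fingers measure 114 mm over their backs; the gripper's body (76 mm by 85 mm) begins 54 mm behind the grasp point. The pads swing forward as they close: fully open they stand 13 mm farther back than shut.
Start: joints at [63.753, 21.807, 74.336, -0, 83.858, -12.336], TCP at [0.132, 0.534, 0.231] pointing down, gripper open.
Joint ranges: [-178.18, 178.18], [-50.72, 133.34], [12.68, 142.11], [-81.47, 261.47], [9.98, 163.14], [-165.26, 165.26]. Speed limits (degrees/s): [136.94, 136.94, 180, 180, 180, 180].

INTERFACE

Orientations are given as a 3x3 rotation matrix whose columns are the frame's x, y, z axes.
In Python, from rig import observe, optics, job, env gives the robot as it stands. The module is installed in compiled form; this text tells all that it offers.
- The arm moves only by the shell command python3 -m jog 'ROWS' [FORCE]. ROWS is JSON, a list of rows, each a list of 7 numbers: the turn, a rotation vector about the tool's x, y, z in rad, then the shift along the tool's x, y, z in m, then the opening in per cent of the stroke, from 0 (shut) to 100 (fully open). A call has 1 to 10 rows; each row shifts and turns the commanded pose from where the row before left it, along the tool's axes as they then stand; what a row does not reach is not made up. A row lasts 1/8 s, in which the tool goes at most 62.5 mm and 10.7 degrees, less where a joint would pass 70% of its speed; a pose out of reach is approached as far as the arm can. A call is refused whole if a number of a shift passes 0.0625 or a number of a turn 0.188, either way. A call with a gripper value outside its range is refused whole. The fingers move at their own pace and stop on an object; FORCE is the grip in N (left out, the last holds). Time passes only in rows, so rows that do not move let the fingers close. It gives the time, the measured TCP pose, the force, the opening and the grip force at its end, in the units of the state.
- observe(): the state, without advancing time (a new reading comes with each control period).
- optics.get_image(name): name is "scene" or "side" or "wrist"; returns a dict with "pixels" (480x640x3 uint8, red, green, blue), "mtx" (3x3 intrinsics, pixels), "rvec" (rotation vector, rad) and "tvec" (3), from world to camera coordinates, as OpenCV has them. Camera axes: x right, y down, z forward; pixel columns grow to the right and rows downward; lengths in m; the calibration is good to about 2 mm. A picture is of the moment at which its call begins. There is no depth.
- job.close_job(): hands the job in; it is judged then, once.
The state is a dict: "time_s": time; "q": joint angles; "qvel": joint speeds; "joint_efforts": joint torques, N m; "position": TCP position; "tool_rot": TCP orientation; "ft_force": force on the tool from outside, world axes, zero at the start; "wrist_torque": the same for the moment, N m; "grip_width": finger opening in m; "gripper_force": force on a finger pad.
Only numpy, scipy, OpenCV 4.12 (cv2) and the standard library are available. Lean on these libraries where they do the work, as an engineer would, in place of code of your own. Each camera call takes 0.05 s, during which the arm holds its last target. There are 200 camera calls.

## Working session

There is one attempt and no reset: what is moved stays moved. The work goes in short steps, Python scripts to look and compute and a shell command to move; the robot and the scene stay as the last step left them, time stands still between calls to the robot, and variables do not carry over. Pictures are saved under pics/ and viewed, at most 13 in all, crops included, and the job is handed in when it is done.

```bash
mkdir -p pics; cat > h.py <<'E'
import numpy as np, cv2, pickle
from rig import observe, optics, job, env
def snap(name,tag):
    d=optics.get_image(name); pickle.dump(d,open(f'pics/{tag}.pkl','wb'))
    cv2.imwrite(f'pics/{tag}.png',d['pixels'][:,:,::-1].copy()); return d
def load(tag): return pickle.load(open(f'pics/{tag}.pkl','rb'))
def ray(d,uv):
    uv=np.asarray(uv,float).reshape(-1,1,2)
    n=cv2.undistortPoints(uv,d['mtx'],None).reshape(-1,2)
    R=cv2.Rodrigues(np.array(d['rvec'],float))[0]; t=np.array(d['tvec'],float).reshape(3)
    return -R.T@t, np.c_[n,np.ones(len(n))]@R
def onz(d,uv,z):
    c,r=ray(d,uv); return c+r*((z-c[2])/r[:,2])[:,None]
def tri(ds,uvs):
    A=np.zeros((3,3));b=np.zeros(3)
    for d,uv in zip(ds,uvs):
        c,r=ray(d,uv); r=r[0]/np.linalg.norm(r[0]); P=np.eye(3)-np.outer(r,r); A+=P;b+=P@c
    return np.linalg.solve(A,b)
def proj(d,P):
    return cv2.projectPoints(np.array(P,float).reshape(-1,3),np.array(d['rvec'],float),np.array(d['tvec'],float),d['mtx'],None)[0].reshape(-1,2)
E
python3 - <<'E'
from h import *
np.set_printoptions(precision=4,suppress=True)
for n in ("scene","side","wrist"):
    d=snap(n,n+'0'); c,_=ray(d,[320,240]); print(n,c)
s=observe(); print(s, env.tcp_to_grasp)
E
```

```text
scene [ 0.8821 -0.3574  1.0253]
side [ 0.1546 -0.5838  0.5185]
wrist [0.0518 0.553  0.3727]
{'time_s': 0.15, 'q': array([ 63.7519,  21.8329,  74.371 ,   0.0019,  83.8572, -12.3384]), 'qvel': array([-0.0773, -0.1323, -0.182 , -0.0496,  0.0366,  0.0369]), 'joint_efforts': array([  0.003 , -44.8631, -23.1347,  -0.0001,   0.0038,   0.    ]), 'position': array([0.1321, 0.5337, 0.2309]), 'tool_rot': array([[-0.9707,  0.2404, -0.0005],
       [ 0.2404,  0.9707, -0.0009],
       [ 0.0003, -0.001 , -1.    ]]), 'ft_force': array([-0.5407, -0.2283, -0.0855]), 'wrist_torque': array([0.0176, 0.0727, 0.0251]), 'gripper_force': 0.0, 'grip_width': 0.08543621473360231} 0.0187
```

View pics/scene0.png

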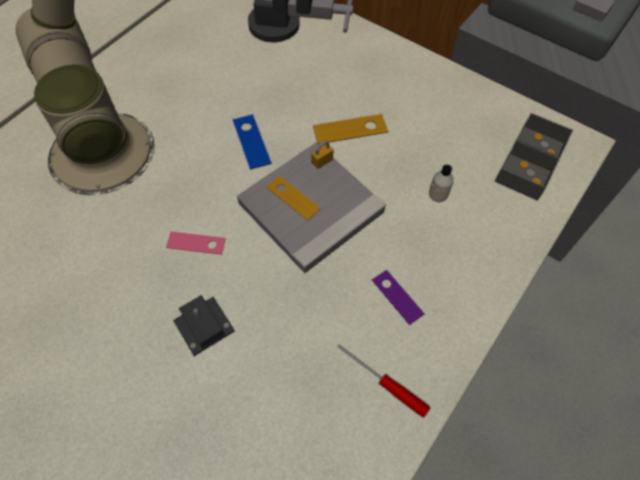

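View pics/side0.png

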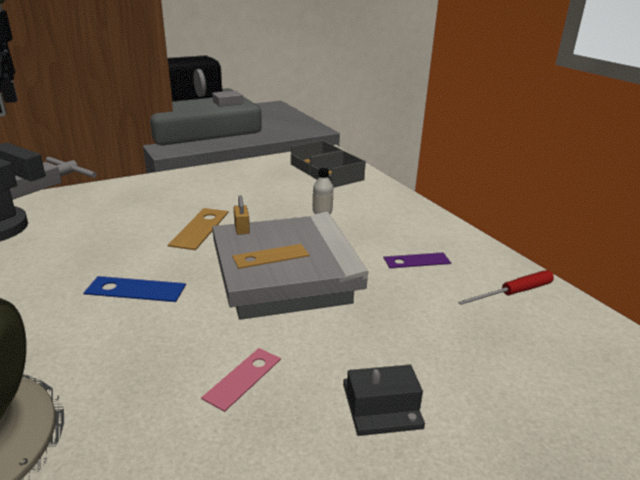

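The scene view shows the brass plate on the block at (293,198) with its hole towards (281,186), the strip along (305,265)-(385,207) and the jig at (203,323). The side view shows the plate at (271,256) and the jig post at (376,377).

```bash
python3 - <<'E'
from h import *
np.set_printoptions(precision=4,suppress=True)
S,D=load('scene0'),load('side0')
def plate(d,near):
    hsv=cv2.cvtColor(d['pixels'],cv2.COLOR_RGB2HSV)
    m=cv2.inRange(hsv,(10,120,80),(28,255,255))
    cs,h=cv2.findContours(m,cv2.RETR_EXTERNAL,cv2.CHAIN_APPROX_NONE)
    c=min([c for c in cs if cv2.contourArea(c)>200],key=lambda c:np.hypot(*(c.reshape(-1,2).mean(0)-near)))
    mm=np.zeros_like(m); cv2.drawContours(mm,[c],-1,255,-1)
    hole=cv2.bitwise_and(mm,255-m); M=cv2.moments(mm,True)
    hc=cv2.moments(hole,True)
    return c.reshape(-1,2),(M['m10']/M['m00'],M['m01']/M['m00']),(hc['m10']/max(hc['m00'],1),hc['m01']/max(hc['m00'],1)),hc['m00']
a=plate(S,(293,198));b=plate(D,(271,256))
for x in(a,b): print(x[1:],cv2.boxPoints(cv2.minAreaRect(x[0])).tolist())
c=tri([S,D],[a[1],b[1]]);h=tri([S,D],[a[2],b[2]]);print('centre',c,'hole',h)
for d,x in((S,a),(D,b)):
    P=onz(d,x[0],c[2])[:,:2]; print(cv2.minAreaRect((P*1000).astype(np.float32)), onz(d,x[2],c[2]))
rs=[S['pixels'][130:280,225:400],S['pixels'][280:370,160:250],D['pixels'][200:320,200:375],D['pixels'][355:440,335:430]]
z=[cv2.resize(r,None,fx=f,fy=f,interpolation=cv2.INTER_CUBIC) for r,f in zip(rs,(2.2,3,2.2,3))]
W=np.zeros((600,800,3),np.uint8)
W[:z[0].shape[0],:z[0].shape[1]]=z[0];W[:z[1].shape[0],400:400+z[1].shape[1]]=z[1]
W[335:335+z[2].shape[0],:z[2].shape[1]]=z[2];W[335:335+z[3].shape[0],400:400+z[3].shape[1]]=z[3]
W=cv2.convertScaleAbs(W,alpha=1.4,beta=20)
cv2.imwrite('pics/crop1.png',W[:,:,::-1])
E
```

```text
((293.1463414634146, 197.37539766702014), (280.5581395348837, 187.4418604651163), 43.0) [[265.88958740234375, 187.41323852539062], [276.958984375, 173.32492065429688], [320.28387451171875, 207.36593627929688], [309.2144775390625, 221.45425415039062]]
((269.6200215285253, 255.54682454251883), (249.91304347826087, 258.89130434782606), 46.0) [[232.67568969726562, 255.05404663085938], [306.1351318359375, 242.810791015625], [308.3243103027344, 255.9459228515625], [234.8648681640625, 268.1891784667969]]
centre [0.4655 0.1332 0.0646] hole [0.4308 0.1353 0.0667]
((464.74920654296875, 132.82301330566406), (40.53145217895508, 120.37428283691406), 83.55662536621094) [[0.4296 0.1366 0.0646]]
((467.3507385253906, 134.40707397460938), (41.9351921081543, 119.98495483398438), 83.2353286743164) [[0.4321 0.1383 0.0646]]
```

View pics/crop1.png

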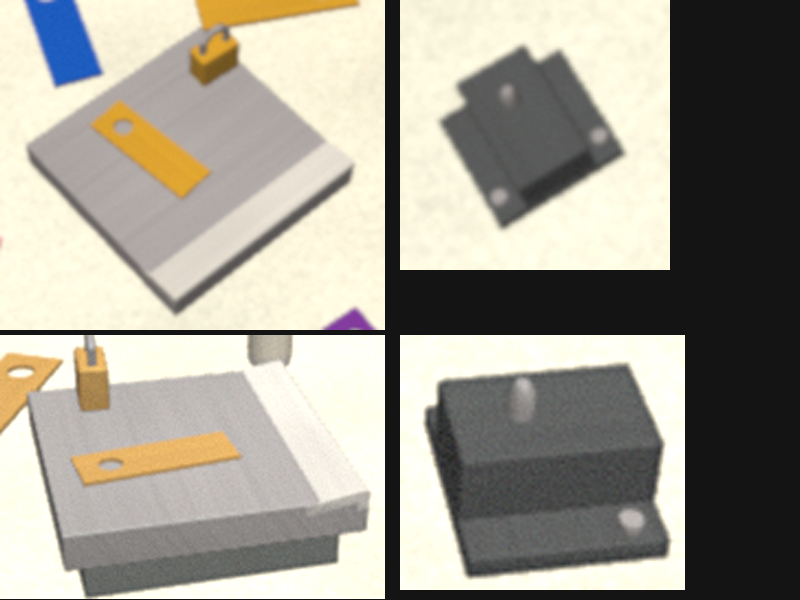

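```bash
python3 - <<'E'
from h import *
np.set_printoptions(precision=4,suppress=True)
S,D=load('scene0'),load('side0')
prs={'r_-x-y':((237.7,197.3),(230.5,293.6)),'r_-x+y':((321.4,141.4),(212.7,225.9)),'r_+x-y':((305,267.7),(365.9,271.4)),'r_+x+y':((385.5,204.1),(328.6,212.7)),
'j_-x-y':((179.3,308.7),(355.7,398.7)),'j_-x+y':((201.3,295.3),(348.3,370.7)),'j_+x+y':((224,330),(411,365.3)),'j_+x-y':((201.3,343.3),(422.3,390.7)),'posttop':((196,309),(375.7,369.7))}
for k,(u,v) in prs.items():
    z=0.063 if k[0]=='r' else 0.045
    print(k,tri([S,D],[u,v]),onz(S,u,z)[0],onz(D,v,z)[0])
E
```

```text
r_-x-y [0.371  0.066  0.0591] [0.3726 0.0648 0.063 ] [0.3694 0.0599 0.063 ]
r_-x+y [0.4214 0.2932 0.0557] [0.4249 0.2883 0.063 ] [0.4172 0.2796 0.063 ]
r_+x-y [0.5821 0.0193 0.0645] [0.5833 0.0177 0.063 ] [0.5832 0.0247 0.063 ]
r_+x+y [0.6303 0.2304 0.0675] [0.6288 0.2336 0.063 ] [0.635  0.2377 0.063 ]
j_-x-y [ 0.4361 -0.1848  0.0394] [ 0.4388 -0.1859  0.045 ] [ 0.4327 -0.1893  0.045 ]
j_-x+y [ 0.4522 -0.1401  0.0415] [ 0.4536 -0.1407  0.045 ] [ 0.4501 -0.1436  0.045 ]
j_+x+y [ 0.5324 -0.1662  0.0391] [ 0.5346 -0.1675  0.045 ] [ 0.5278 -0.1712  0.045 ]
j_+x-y [ 0.5162 -0.2107  0.04  ] [ 0.5181 -0.2115  0.045 ] [ 0.5123 -0.2146  0.045 ]
posttop [ 0.4715 -0.171   0.0604] [ 0.4645 -0.1675  0.045 ] [ 0.4823 -0.1577  0.045 ]
```

The enlarged crops show the plate's hole at its robot-side end, the white edging strip on the far edge, and the jig post near the robot-side end of its block. Both views agree to about 3 mm. I'll move above the plate with the tool lined up with it.

```bash
python3 -m jog '[[0,0,-0.129,0,0,0,0],[0,0,0,-0.0408,-0.04,0,0],[0,0,0,-0.0408,-0.04,0,0],[0,0,0,-0.0408,-0.04,0,0],[0,0,0,-0.0408,-0.04,0,0],[0,0,0,-0.0408,-0.04,0,0],[0,0,0,-0.0408,-0.04,0,0],[0,0,0,-0.0408,-0.04,0,0],[0,0,0,-0.0408,-0.04,0,0],[0,0,0,-0.0408,-0.04,0,0]]' 40; python3 -m jog '[[0,0,0,0,0,0,0],[0,0,0,0,0,0,0]]'
python3 - <<'E'
from h import *
snap('wrist','w1')
np.set_printoptions(precision=4,suppress=True)
print(observe()['tool_rot'])
E
```

```text
time_s: 1.4
position: [0.457, 0.1328, 0.2313]
tool_rot: [[-0.994, 0.114, -0.0], [0.114, 0.994, 0.0], [0.0, 0.0, -1.0]]
ft_force: [0.4, 0.5, -0.5]
grip_width: -0.0001
gripper_force: 0.0
time_s: 1.65
position: [0.4557, 0.1347, 0.2311]
tool_rot: [[-0.993, 0.114, -0.001], [0.114, 0.993, 0.0], [0.001, 0.0, -1.0]]
ft_force: [-0.2, 0.2, 0.3]
grip_width: 0.0001
gripper_force: 0.0
[[-0.9936  0.1127 -0.0006]
 [ 0.1127  0.9936  0.0002]
 [ 0.0006  0.0001 -1.    ]]
```

View pics/w1.png

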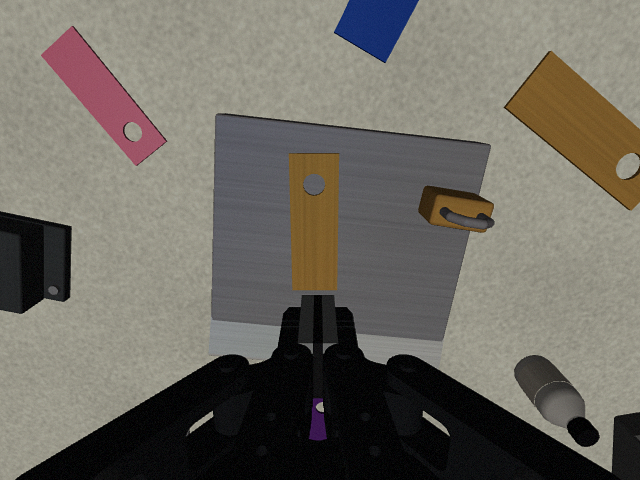

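The wrist view shows the plate at (289-339, 153-291) with its hole at (314,184). The block's robot-side corners are at (217,114) and (490,146), and the strip starts along (212,320)-(443,341).

```bash
python3 - <<'E'
from h import *
np.set_printoptions(precision=4,suppress=True)
S,D,W=load('scene0'),load('side0'),load('w1')
hsv=cv2.cvtColor(W['pixels'],cv2.COLOR_RGB2HSV)
m=cv2.inRange(hsv,(10,90,50),(28,255,255)); m[:, :270]=0; m[:,360:]=0; m[300:]=0
c=max(cv2.findContours(m,cv2.RETR_EXTERNAL,cv2.CHAIN_APPROX_NONE)[0],key=cv2.contourArea).reshape(-1,2)
mm=np.zeros_like(m);cv2.drawContours(mm,[c.reshape(-1,1,2)],-1,255,-1)
M=cv2.moments(mm,True);H=cv2.moments(cv2.morphologyEx(cv2.bitwise_and(mm,255-m),cv2.MORPH_OPEN,np.ones((3,3))),True)
pc=(M['m10']/M['m00'],M['m01']/M['m00']);ph=(H['m10']/H['m00'],H['m01']/H['m00']);print(pc,ph)
print('c',tri([S,D,W],[(293.15,197.4),(269.6,255.5),pc]),tri([S,W],[(293.15,197.4),pc]),tri([D,W],[(269.6,255.5),pc]))
for z in(.062,.066,.070):print(z,cv2.minAreaRect((onz(W,c,z)[:,:2]*1000).astype(np.float32)),onz(W,[ph],z)[0])
print('riser -x corners',tri([S,W],[(237.7,197.3),(217,114)]),tri([S,W],[(321.4,141.4),(490,146)]))
print('strip start',onz(W,[(212,320),(443,341)],.063))
E
python3 -m jog '[[0,0,0,0,0,0.055,0],[0,0,0,0,0,0.05,0],[0,0,0,0,0,0.035,0],[0,0,0,0,0,0.015,0],[0,0,0,0,0,0,0],[0,0,0,0,0,0,0]]'
```

```text
(313.8424511002445, 219.6708435207824) (313.5244565217391, 184.00815217391303)
c [0.4637 0.1316 0.0648] [0.4632 0.132  0.0611] [0.4615 0.1298 0.0673]
0.062 ((466.0229797363281, 129.49166870117188), (40.944236755371094, 121.5550308227539), 83.55103302001953) [0.4307 0.1334 0.062 ]
0.066 ((464.8333740234375, 129.67030334472656), (40.41763687133789, 119.99164581298828), 83.5510482788086) [0.43   0.1335 0.066 ]
0.07 ((463.6438293457031, 129.84893798828125), (39.89103317260742, 118.42830657958984), 83.55104064941406) [0.4293 0.1336 0.07  ]
riser -x corners [0.3688 0.0654 0.0591] [0.42   0.2873 0.0542]
strip start [[0.5467 0.024  0.063 ]
 [0.5944 0.2381 0.063 ]]
time_s: 2.45
position: [0.4563, 0.1351, 0.0772]
tool_rot: [[-0.994, 0.112, 0.002], [0.112, 0.994, 0.0], [-0.002, 0.0, -1.0]]
ft_force: [-0.4, -0.5, -1.0]
grip_width: 0.0001
gripper_force: 0.0
```

```bash
python3 -m jog '[[0,0,0,0,-0.003,0.005,0],[0,0,0,0,0,0.002,0],[0,0,0,0,0,0,0]]'; python3 -m jog '[[0,0,0,0,0,0.001,0],[0,0,0,0,0,0,0]]';python3 -m jog '[[0,0,0,0,0,0.001,0],[0,0,0,0,0,0,0]]'
```

```text
time_s: 2.82
position: [0.4558, 0.1314, 0.0693]
tool_rot: [[-0.994, 0.114, -0.0], [0.114, 0.994, -0.0], [0.0, -0.0, -1.0]]
ft_force: [-0.6, 0.2, -0.3]
grip_width: -0.0001
gripper_force: 0.0
time_s: 3.08
position: [0.456, 0.1315, 0.0687]
tool_rot: [[-0.994, 0.114, 0.001], [0.114, 0.994, -0.0], [-0.001, 0.0, -1.0]]
ft_force: [-0.4, -0.3, 3.7]
grip_width: 0.0001
gripper_force: 2.2
time_s: 3.32
position: [0.4561, 0.1315, 0.0686]
tool_rot: [[-0.994, 0.113, 0.001], [0.113, 0.994, -0.0], [-0.001, 0.0, -1.0]]
ft_force: [-4.8, -0.8, 16.7]
grip_width: -0.0002
gripper_force: 8.4
```

```bash
python3 -m jog '[[0,0,0,0,0,-0.0006,0],[0,0,0,0,0,0,0]]'; python3 -m jog '[[0,0,0,-0.003,0,0,0],[0,0,0,-0.003,0,0,0],[0,0,0,-0.003,0,0,0]]'
```

```text
time_s: 3.58
position: [0.456, 0.1315, 0.0686]
tool_rot: [[-0.994, 0.113, 0.001], [0.113, 0.994, -0.0], [-0.001, 0.0, -1.0]]
ft_force: [-2.1, -0.3, 10.1]
grip_width: 0.0001
gripper_force: 4.7
time_s: 3.95
position: [0.4649, 0.1306, 0.0686]
tool_rot: [[-0.994, 0.113, 0.001], [0.113, 0.994, 0.0], [-0.001, 0.0, -1.0]]
ft_force: [-3.6, -0.1, 9.8]
grip_width: -0.0002
gripper_force: 4.8
```

```bash
python3 -m jog '[[0,0,0,-0.004,0,-0.0001,0],[0,0,0,-0.004,0,0,0],[0,0,0,-0.004,0,0,0],[0,0,0,-0.004,0,0,0]]'
python3 - <<'E'
from h import *
W=snap('wrist','w2'); np.set_printoptions(precision=4,suppress=True)
m=cv2.inRange(cv2.cvtColor(W['pixels'],cv2.COLOR_RGB2HSV),(10,90,50),(28,255,255)); m[:,:230]=0; m[:,410:]=0
c=max(cv2.findContours(m,cv2.RETR_EXTERNAL,cv2.CHAIN_APPROX_NONE)[0],key=cv2.contourArea).reshape(-1,2)
P=onz(W,c,.068)[:,:2]; s=observe(); Q=(P-s['position'][:2])@s['tool_rot'][:2,:2]; print('tool-frame extents mm',Q.min(0)*1e3,Q.max(0)*1e3, c.min(0),c.max(0))
print(cv2.minAreaRect((Q*1000).astype(np.float32)))
E
```

```text
time_s: 4.45
position: [0.4808, 0.1288, 0.0686]
tool_rot: [[-0.994, 0.113, 0.001], [0.113, 0.994, 0.0], [-0.001, 0.0, -1.0]]
ft_force: [-2.6, 0.0, 7.4]
grip_width: -0.0
gripper_force: 4.1
tool-frame extents mm [-18.4162 -20.7951] [52.0227 19.2974] [266 196] [369 352]
((16.802867889404297, -0.7430839538574219), (40.02598571777344, 70.49072265625), 89.9246597290039)
```

```bash
python3 -m jog '[[0,0,0,-0.004,0,0,0],[0,0,0,-0.004,0,0,0],[0,0,0,-0.004,0,0,0]]'; python3 -m jog '[[0,0,0,-0.003,0,0,0],[0,0,0,-0.003,0,0,0]]'
```

```text
time_s: 4.88
position: [0.4928, 0.1274, 0.0686]
tool_rot: [[-0.994, 0.113, 0.001], [0.113, 0.994, 0.0], [-0.001, 0.0, -1.0]]
ft_force: [-3.6, 0.5, 8.0]
grip_width: 0.0002
gripper_force: 4.0
time_s: 5.12
position: [0.4987, 0.1267, 0.0687]
tool_rot: [[-0.994, 0.114, 0.0], [0.114, 0.994, 0.0], [-0.0, 0.0, -1.0]]
ft_force: [-3.3, 0.8, 10.1]
grip_width: -0.0002
gripper_force: 5.0
```

```bash
python3 -m jog '[[0,0,0,-0.003,0,-0.0001,0],[0,0,0,-0.003,0,-0.0001,0]]'
```

```text
time_s: 5.38
position: [0.5045, 0.1261, 0.069]
tool_rot: [[-0.994, 0.113, 0.0], [0.113, 0.994, 0.0], [-0.0, 0.0, -1.0]]
ft_force: [-3.1, 1.7, 10.2]
grip_width: -0.0002
gripper_force: 5.5
```

```bash
python3 -m jog '[[0,0,0,-0.003,0,-0.0002,0],[0,0,0,-0.003,0,-0.0002,0]]'; python3 -m jog '[[0,0,0,-0.003,0,-0.0002,0],[0,0,0,-0.003,0,-0.0002,0]]'
```

```text
time_s: 5.62
position: [0.5105, 0.1254, 0.0695]
tool_rot: [[-0.994, 0.113, 0.001], [0.113, 0.994, 0.0], [-0.001, 0.0, -1.0]]
ft_force: [-3.3, 1.3, 9.9]
grip_width: -0.0002
gripper_force: 5.3
time_s: 5.88
position: [0.5165, 0.1248, 0.0699]
tool_rot: [[-0.994, 0.113, 0.001], [0.113, 0.994, 0.0], [-0.001, 0.0, -1.0]]
ft_force: [-3.9, 0.6, 10.9]
grip_width: 0.0002
gripper_force: 5.5
```

```bash
python3 -m jog '[[0,0,0,-0.003,0,-0.0003,0],[0,0,0,-0.003,0,-0.0002,0]]'; python3 -m jog '[[0,0,0,-0.003,0,-0.0002,0],[0,0,0,-0.003,0,-0.0002,0]]'
```

```text
time_s: 6.12
position: [0.5225, 0.1241, 0.0704]
tool_rot: [[-0.994, 0.113, 0.001], [0.113, 0.994, 0.0], [-0.001, 0.0, -1.0]]
ft_force: [-2.7, 0.7, 10.2]
grip_width: 0.0001
gripper_force: 5.3
time_s: 6.38
position: [0.5284, 0.1234, 0.0709]
tool_rot: [[-0.994, 0.113, 0.001], [0.113, 0.994, 0.0], [-0.001, 0.0, -1.0]]
ft_force: [-3.9, 0.9, 12.3]
grip_width: -0.0004
gripper_force: 5.9
```

```bash
python3 -m jog '[[0,0,0,-0.003,0,-0.0002,0],[0,0,0,-0.003,0,-0.0002,0]]'; python3 -m jog '[[0,0,0,-0.003,0,-0.0002,0]]'
```

```text
time_s: 6.62
position: [0.5346, 0.1227, 0.0712]
tool_rot: [[-0.994, 0.114, 0.001], [0.114, 0.994, 0.0], [-0.001, 0.0, -1.0]]
ft_force: [-2.4, 1.2, 8.5]
grip_width: 0.0001
gripper_force: 4.2
time_s: 6.75
position: [0.5375, 0.1223, 0.0713]
tool_rot: [[-0.994, 0.113, 0.001], [0.113, 0.994, 0.0], [-0.001, 0.0, -1.0]]
ft_force: [-2.8, 0.7, 8.4]
grip_width: 0.0001
gripper_force: 3.8
```

```bash
python3 -m jog '[[0,0,0,-0.003,0,-0.0001,0],[0,0,0,-0.003,0,-0.0001,0]]'; python3 -m jog '[[0,0,0,-0.003,0,-0.0001,0],[0,0,0,-0.003,0,-0.0001,0]]'
```

```text
time_s: 7.0
position: [0.5435, 0.1216, 0.0715]
tool_rot: [[-0.994, 0.114, 0.001], [0.114, 0.994, 0.0], [-0.001, 0.0, -1.0]]
ft_force: [-3.2, 1.1, 8.0]
grip_width: -0.0001
gripper_force: 3.9
time_s: 7.25
position: [0.5494, 0.1209, 0.0716]
tool_rot: [[-0.994, 0.113, 0.001], [0.113, 0.994, 0.0], [-0.001, 0.0, -1.0]]
ft_force: [-2.9, 1.0, 7.0]
grip_width: -0.0002
gripper_force: 3.8
```

```bash
python3 -m jog '[[0,0,0,-0.003,0,-0.0001,0],[0,0,0,-0.003,0,-0.0001,0]]'; python3 -m jog '[[0,0,0,-0.003,0,-0.0001,0]]'
```

```text
time_s: 7.5
position: [0.5554, 0.1203, 0.0718]
tool_rot: [[-0.994, 0.113, 0.001], [0.113, 0.994, 0.0], [-0.001, 0.0, -1.0]]
ft_force: [-2.5, 0.2, 6.3]
grip_width: -0.0001
gripper_force: 3.8
time_s: 7.62
position: [0.5584, 0.1199, 0.0719]
tool_rot: [[-0.994, 0.113, 0.001], [0.113, 0.994, 0.0], [-0.001, 0.0, -1.0]]
ft_force: [-2.1, 0.7, 7.0]
grip_width: 0.0004
gripper_force: 3.8
```

```bash
python3 -m jog '[[0,0,0,-0.003,0,0,0],[0,0,0,-0.003,0,-0.0001,0]]'; python3 -m jog '[[0,0,0,-0.003,0,-0.0001,0]]'
cat > rear.py <<'E'
from h import *
import sys
W=snap('wrist',sys.argv[1]); np.set_printoptions(precision=4,suppress=True)
m=cv2.inRange(cv2.cvtColor(W['pixels'],cv2.COLOR_RGB2HSV),(10,90,50),(28,255,255)); m[:,:230]=0; m[:,410:]=0
c=max(cv2.findContours(m,cv2.RETR_EXTERNAL,cv2.CHAIN_APPROX_NONE)[0],key=cv2.contourArea).reshape(-1,2)
P=onz(W,c,.0685)[:,:2]; s=observe(); Q=(P-s['position'][:2])@s['tool_rot'][:2,:2]; print('extents mm',Q.min(0)*1e3,Q.max(0)*1e3, c.min(0),c.max(0))
print(cv2.minAreaRect((Q*1000).astype(np.float32)))
E
python3 rear.py w3; python3 - <<'E'
from h import *
d=snap('side','s3'); cv2.imwrite('pics/s3c.png',cv2.resize(d['pixels'][170:330,190:430,::-1],None,fx=3.2,fy=3.2))
E
```

```text
time_s: 7.88
position: [0.5643, 0.1193, 0.0722]
tool_rot: [[-0.994, 0.113, 0.001], [0.113, 0.994, 0.0], [-0.001, 0.0, -1.0]]
ft_force: [-2.4, -0.1, 8.5]
grip_width: 0.0002
gripper_force: 4.3
time_s: 8.0
position: [0.5673, 0.1189, 0.0723]
tool_rot: [[-0.994, 0.113, 0.001], [0.113, 0.994, 0.0], [-0.001, 0.0, -1.0]]
ft_force: [-2.7, 0.2, 8.5]
grip_width: 0.0003
gripper_force: 4.5
extents mm [-20.8376 -21.2158] [51.5416 19.7484] [267 195] [368 352]
((15.364038467407227, -0.6952152252197266), (72.35523986816406, 40.97220230102539), 0.067303866147995)
```

View pics/s3c.png

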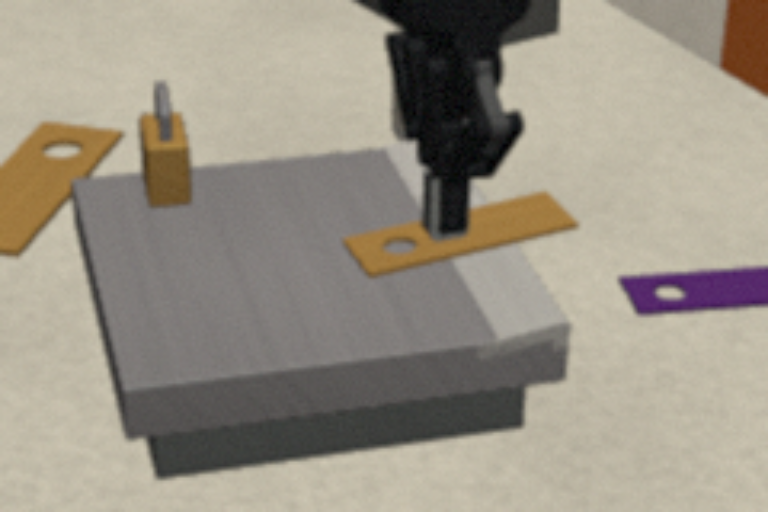

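The picture shows the plate tilted on the strip with its plain end out past the edge, at about (560,210) in the crop, and it has kept pace with the fingers. I'll slide it a little more, then lift off straight up.

```bash
python3 -m jog '[[0,0,0,-0.003,0,-0.0002,0],[0,0,0,-0.003,0,-0.0001,0]]'; python3 -m jog '[[0,0,0,-0.002,0,-0.0001,0],[0,0,0,0,0,0,0]]'; python3 rear.py w4;  python3 -m jog '[[0,0,0,0,0,-0.002,0],[0,0,0,0,0,-0.03,0],[0,0,0,0,0,-0.05,100],[0,0,0,0,0,0,100],[0,0,0,0,0,0,100]]';python3 rear.py w5; python3 - <<'E'
from h import *
d=snap('side','s4'); e=snap('scene','c4'); W=load('w5')
a=cv2.resize(d['pixels'][170:330,190:430,::-1],None,fx=1.6,fy=1.6);b=cv2.resize(e['pixels'][130:290,225:465,::-1],None,fx=1.6,fy=1.6);w=cv2.resize(W['pixels'][:,:,::-1],None,fx=.6,fy=.6)
im=np.zeros((550,770,3),np.uint8); im[:256,:384]=a; im[:256,385:769]=b; im[260:548,:384]=w; cv2.imwrite('pics/m4.png',im)
E
```

```text
time_s: 8.35
position: [0.5732, 0.1183, 0.0726]
tool_rot: [[-0.994, 0.113, 0.001], [0.113, 0.994, 0.0], [-0.001, 0.0, -1.0]]
ft_force: [-2.5, 0.4, 9.0]
grip_width: 0.0002
gripper_force: 4.5
time_s: 8.6
position: [0.5755, 0.118, 0.0727]
tool_rot: [[-0.994, 0.113, 0.001], [0.113, 0.994, 0.0], [-0.001, 0.0, -1.0]]
ft_force: [-2.6, 0.5, 8.5]
grip_width: -0.0
gripper_force: 4.0
extents mm [-21.5235 -21.2789] [51.0997 19.8114] [267 195] [367 352]
((14.797054290771484, -0.6927413940429688), (72.58978271484375, 41.09884262084961), 0.07153702527284622)
time_s: 9.28
position: [0.5746, 0.1179, 0.1531]
tool_rot: [[-0.994, 0.114, -0.001], [0.114, 0.994, -0.0], [0.001, -0.0, -1.0]]
ft_force: [0.9, 0.7, 0.5]
grip_width: 0.0542
gripper_force: 0.0
extents mm [-75.5584 -20.9927] [49.9022 20.3674] [285 168] [351 348]
((-12.787906646728516, -0.42586326599121094), (41.30657958984375, 125.47142028808594), 89.86717224121094)
```

View pics/m4.png

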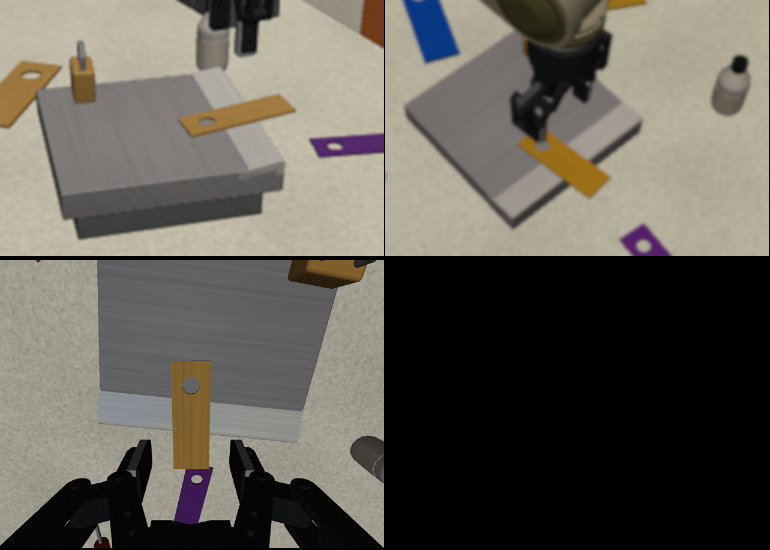

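The plate rests on the strip with its plain end overhanging; in the composite the end is at about (191,468) and the block edge at (191,437). I'll move the open gripper over the overhanging end, tilted to match the plate.

```bash
python3 -m jog '[[0,0,0,-0.049,0,0,100],[0,-0.08,0,0,-0.0005,0,100],[0,0,0,0,0,0.04,100],[0,0,0,0,0,0.03,100],[0,0,0,0,0,0,100],[0,0,0,0,0,0,100]]'; python3 - <<'E'
from h import *
np.set_printoptions(precision=4,suppress=True)
W=load('w5'); uv=[(318,347),(318,295)]
print('end,edge',onz(W,uv[:1],.078),onz(W,uv[1:],.069))
a=snap('wrist','w6')['pixels'];b=snap('side','s6')['pixels']
im=np.zeros((480,800,3),np.uint8);im[:300,:400]=cv2.resize(a[:,:,::-1],(400,300));im[:300,400:]=cv2.resize(b[150:300,250:450,::-1],(400,300));cv2.imwrite('pics/m6.png',im[:300])
E
```

```text
time_s: 10.18
position: [0.6297, 0.1112, 0.0849]
tool_rot: [[-0.99, 0.113, 0.081], [0.113, 0.994, -0.009], [-0.081, 0.0, -0.997]]
ft_force: [0.3, 0.4, -0.2]
grip_width: 0.0854
gripper_force: 0.0
end,edge [[0.6421 0.1095 0.078 ]] [[0.6081 0.1134 0.069 ]]
```

View pics/m6.png

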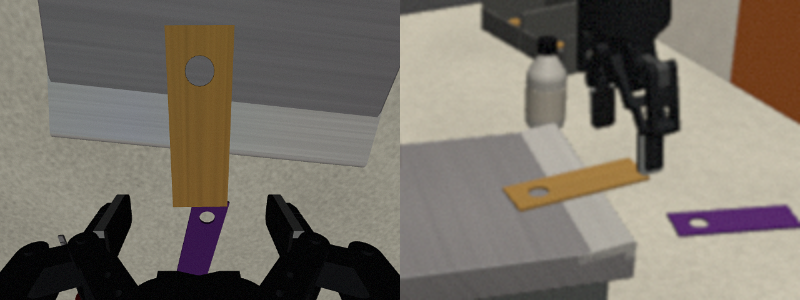

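The view shows the plate centred between the open fingers: in the wrist half its end is at (200,206), with the fingers at 131 and 266. I'll descend and grip.

```bash
python3 -m jog '[[0,0,0,0,0,0.015,100],[0,0,0,0,0,0.018,100],[0,0,0,0,0,0,100]]'; python3 -m jog '[[0,0,0,0,0,0,40],[0,0,0,0,0,0,30],[0,0,0,0,0,0,30],[0,0,0,0,0,0,30]]' 50; python3 - <<'E'
from h import *
a=snap('wrist','w7')['pixels'];b=snap('side','s7')['pixels']
im=np.zeros((300,800,3),np.uint8);im[:300,:400]=cv2.resize(a[:,:,::-1],(400,300));im[:300,400:]=cv2.resize(b[170:290,280:440,::-1],(400,300));cv2.imwrite('pics/m7.png',im[:300])
E
```

```text
time_s: 10.65
position: [0.6309, 0.1108, 0.0489]
tool_rot: [[-0.991, 0.114, 0.075], [0.113, 0.994, -0.009], [-0.076, -0.0, -0.997]]
ft_force: [0.0, 0.8, 0.0]
grip_width: 0.0858
gripper_force: 0.0
time_s: 11.15
position: [0.632, 0.1109, 0.0516]
tool_rot: [[-0.99, 0.114, 0.08], [0.113, 0.994, -0.009], [-0.081, 0.0, -0.997]]
ft_force: [-1.0, -0.2, 2.6]
grip_width: 0.0385
gripper_force: 49.8
```

View pics/m7.png

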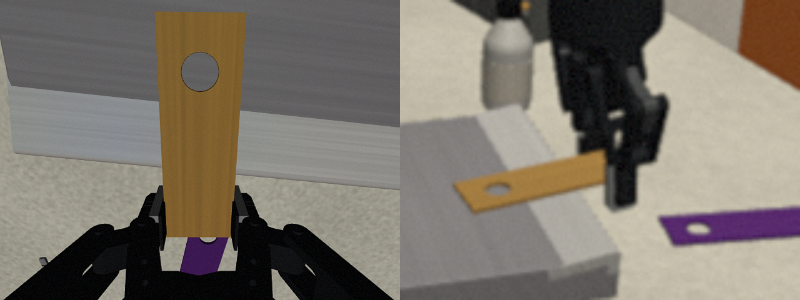

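The plate is gripped by its long sides at the overhanging end, with the pads at (160,220) and (240,220) in the wrist half. Now I'll lift.

```bash
python3 -m jog '[[0,0,0,0,0,-0.005,30],[0,0,0,0,0,-0.015,30],[0,0,0,0,0,-0.03,30],[0,0,0,0,0,-0.03,30],[0,0,0,0,0,-0.02,30],[0,0.08,0,0,0,0,30],[0,0,0,0,0,0,30],[0,0,0,0,0,0,30]]' 70; cat > hole.py <<'E'
from h import *
import sys
np.set_printoptions(precision=4,suppress=True)
W=snap('wrist',sys.argv[1]); s=observe(); R=s['tool_rot'];p=s['position']
m=cv2.inRange(cv2.cvtColor(W['pixels'],cv2.COLOR_RGB2HSV),(10,90,50),(28,255,255)); m[:,:200]=0; m[:,440:]=0
c=max(cv2.findContours(m,cv2.RETR_EXTERNAL,cv2.CHAIN_APPROX_NONE)[0],key=cv2.contourArea)
mm=np.zeros_like(m);cv2.drawContours(mm,[c],-1,255,-1)
hm=cv2.morphologyEx(cv2.bitwise_and(mm,255-m),cv2.MORPH_OPEN,np.ones((5,5)))
cs=max(cv2.findContours(hm,cv2.RETR_EXTERNAL,cv2.CHAIN_APPROX_NONE)[0],key=cv2.contourArea)
el=cv2.fitEllipse(cs); c=c.reshape(-1,2)
rows=np.arange(c[:,1].min()+3,c[:,1].max()-3,4); rows=rows[rows<290]
L=np.array([(c[c[:,1]==r,0].min(),r) for r in rows]);Rr=np.array([(c[c[:,1]==r,0].max(),r) for r in rows])
def tf(uv,zt):  # onto plane tool z = zt
    o,r=ray(W,uv); o=(o-p)@R; r=r@R; return o+r*((zt-o[2])/r[:,2])[:,None]
# width 40 mm tells distance row by row -> pitch
lo,hi=[],[]
for zt in (-.035,-.025,-.015):
    print(zt,'hole tool xy mm',tf([el[0]],zt)[0,:2]*1e3,'rear',tf([(c[:,0].mean(),c[:,1].min())],zt)[0,0]*1e3)
w1=tf(L,-.025);w2=tf(Rr,-.025); w=np.linalg.norm(w1-w2,axis=1)*1e3
k=np.polyfit(w1[:,0],w,1); mid=(w1+w2)/2; ky=np.polyfit(mid[:,0],mid[:,1],1)
print('hole px',el,'width at x=0,80mm',np.polyval(k,[0,.08]),'midline slope deg',np.degrees(np.arctan(ky[0])),'y0',ky[1]*1e3,'pos',p)
E
python3 hole.py w8
```

```text
time_s: 12.25
position: [0.6236, 0.1118, 0.1507]
tool_rot: [[-0.994, 0.113, 0.001], [0.113, 0.994, -0.0], [-0.001, -0.0, -1.0]]
ft_force: [-0.9, 0.3, -1.5]
grip_width: 0.0379
gripper_force: 70.2
-0.035 hole tool xy mm [81.5283 -0.2208] rear 103.9623165126457
-0.025 hole tool xy mm [81.4149 -0.1733] rear 105.94880438839455
-0.015 hole tool xy mm [81.3016 -0.1258] rear 107.9352922641434
hole px ((319.52801513671875, 114.45752716064453), (57.91059875488281, 61.4687385559082), 179.67181396484375) width at x=0,80mm [39.1594 39.1262] midline slope deg 0.5494733134373063 y0 -0.9132950350183291 pos [0.6236 0.1119 0.1507]
```

```bash
python3 -m jog '[[0,0,0.105,0,0,0,30],[0,0,0.105,0,0,0,30],[0,0,0,-0.0034,-0.0396,0,30],[0,0,0,-0.0034,-0.0396,0,30],[0,0,0,-0.0034,-0.0396,0,30],[0,0,0,-0.0034,-0.0396,0,30],[0,0,0,-0.0034,-0.0396,0,30],[0,0,0,-0.0034,-0.0396,0,30],[0,0,0,-0.0034,-0.0396,0,30],[0,0,0,-0.0034,-0.0396,0,30]]';python3 -m jog '[[0,0,0,0,0,0.03,30],[0,0,0,0,0,0.02,30],[0,0,0,0,0,0,30],[0,0,0,0,0,0,30]]'; python3 hole.py w9; python3 - <<'E'
from h import *
a=load('w9')['pixels'];b=snap('side','s9')['pixels'];c=snap('scene','c9')['pixels']
im=np.zeros((600,800,3),np.uint8);im[:360,:480]=cv2.resize(a[:,:,::-1],(480,360));im[360:600,:320]=cv2.resize(b[300:450,310:510,::-1],(320,240));im[360:600,400:720]=cv2.resize(c[260:410,120:320,::-1],(320,240));cv2.imwrite('pics/m9.png',cv2.convertScaleAbs(im,alpha=1.5,beta=15))
E
```

```text
time_s: 13.55
position: [0.5483, -0.1982, 0.1509]
tool_rot: [[-0.948, 0.318, 0.0], [0.318, 0.948, -0.0], [-0.001, -0.0, -1.0]]
ft_force: [0.2, -0.3, -2.1]
grip_width: 0.038
gripper_force: 70.3
time_s: 14.05
position: [0.5493, -0.1972, 0.1018]
tool_rot: [[-0.948, 0.318, 0.001], [0.318, 0.948, -0.001], [-0.002, -0.0, -1.0]]
ft_force: [-0.0, -0.5, -1.5]
grip_width: 0.0377
gripper_force: 70.4
-0.035 hole tool xy mm [81.5336 -0.1903] rear 103.95228042988968
-0.025 hole tool xy mm [81.4249 -0.1439] rear 105.94388585296093
-0.015 hole tool xy mm [81.3162 -0.0975] rear 107.93549127603217
hole px ((319.5227355957031, 114.46636962890625), (58.42576599121094, 61.65033721923828), 179.47323608398438) width at x=0,80mm [39.1875 39.1672] midline slope deg 0.5503623546209938 y0 -0.8877463789295457 pos [ 0.5494 -0.1973  0.1019]
```

View pics/m9.png

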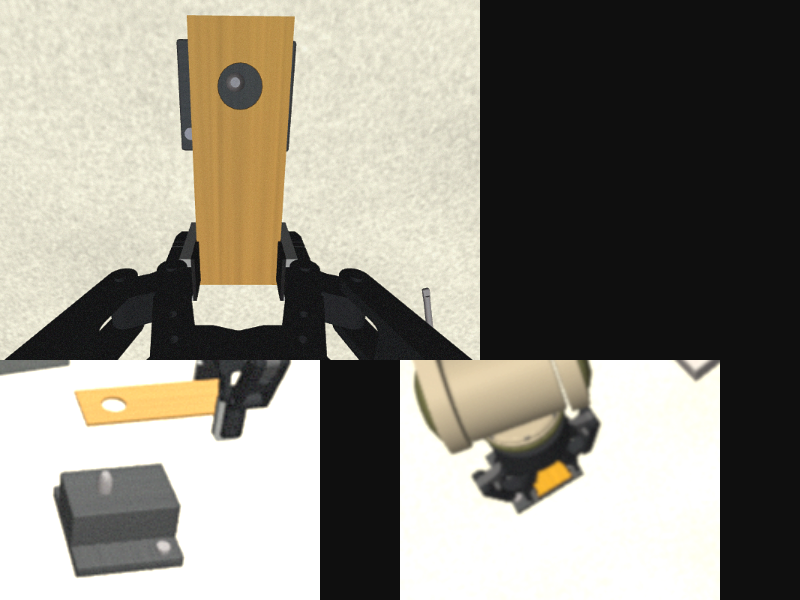

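The wrist view shows the post top through the hole at (235,83), with the hole centre at (239,86) in the composite and the jig flange edges on either side. I'll measure the remaining offset and the jig's yaw.

```bash
python3 - <<'E'
from h import *
np.set_printoptions(precision=4,suppress=True)
W=load('w9');S,D=load('scene0'),load('side0');s=observe();R=s['tool_rot'];p=s['position']
g=cv2.cvtColor(W['pixels'],cv2.COLOR_RGB2GRAY)
mask=np.zeros_like(g);cv2.circle(mask,(319,114),26,255,-1)
for th in (70,90):
    b=cv2.bitwise_and(((g>th)*255).astype(np.uint8),mask);M=cv2.moments(b,True)
    if M['m00']: pt=(M['m10']/M['m00'],M['m01']/M['m00']);print(th,M['m00'],pt)
print(g[90:140:4,295:345:4])
print('post top tri',tri([S,D,W],[(196,309),(375.7,369.7),pt]),tri([D,W],[(375.7,369.7),pt]))
for z in(.054,.058,.062): print(z,((onz(W,[pt],z)[0]-p)@R)[:2]*1e3)
# flange edges
dark=(g<70).astype(np.uint8)
l=[];r=[]
for v in range(65,190,5):
    xs=np.where(dark[v,225:262])[0]; 
    if len(xs)>4:l.append((225+xs[0],v))
    xs=np.where(dark[v,375:410])[0]
    if len(xs)>2:r.append((375+xs[-1],v))
for e in(l,r):
    Q=((onz(W,e,.010)-p)@R)[:,:2]*1e3; k=np.polyfit(Q[:,0],Q[:,1],1); print(len(e),'slope deg',np.degrees(np.arctan(k[0])),'y@80',np.polyval(k,80), np.std(Q[:,1]-np.polyval(k,Q[:,0])))
E
```

```text
70 135.0 (313.1333333333333, 109.29629629629629)
90 6.0 (315.1666666666667, 110.66666666666667)
[[88 94 33 33 34 31 32 33 38 39 33 69 94]
 [85 35 29 34 37 34 31 36 38 36 35 34 67]
 [27 37 33 34 37 36 27 35 37 33 32 31 33]
 [33 37 38 45 48 44 35 26 33 36 33 35 36]
 [34 33 47 64 84 83 60 32 39 37 36 39 34]
 [29 35 52 75 86 85 86 33 36 37 31 39 34]
 [28 36 48 56 83 88 42 31 38 38 35 35 37]
 [33 39 36 48 47 48 37 29 35 39 36 36 41]
 [35 33 39 38 37 31 35 36 38 36 31 39 36]
 [33 36 36 32 34 36 31 35 36 35 29 36 39]
 [35 34 37 37 36 37 34 38 37 40 38 34 33]
 [82 35 33 38 33 35 35 37 37 38 34 36 46]
 [83 71 38 35 35 35 41 30 37 38 35 33 92]]
post top tri [ 0.4711 -0.1719  0.0611] [ 0.4707 -0.1728  0.0618]
0.054 [82.2682 -1.8922]
0.058 [82.2763 -1.8667]
0.062 [82.2844 -1.8412]
25 slope deg 0.8443419798166911 y@80 -47.231391240603685 0.17458387025264838
25 slope deg 0.9676033226406439 y@80 41.782804088725456 0.17021264099794717
```

```bash
python3 -m jog '[[0,0,0.006,0,0,0,30],[0,0,0,0.0009,-0.0022,0,30],[0,0,0,0,0,0.03,30],[0,0,0,0,0,0.022,30],[0,0,0,0,0,0,30],[0,0,0,0,0,0,30]]'; python3 hole.py w10; python3 - <<'E'
from h import *
np.set_printoptions(precision=4,suppress=True)
W=load('w10');s=observe();R=s['tool_rot'];p=s['position']
g=cv2.cvtColor(W['pixels'],cv2.COLOR_RGB2GRAY)
mask=np.zeros_like(g);cv2.circle(mask,(319,114),25,255,-1)
b=cv2.bitwise_and(((g>60)*255).astype(np.uint8),mask);M=cv2.moments(b,True);pt=(M['m10']/M['m00'],M['m01']/M['m00']);print(M['m00'],pt)
for z in(.058,.062): print(z,((onz(W,[pt],z)[0]-p)@R)[:2]*1e3)
print(g[86:144:5,290:350:5])
E
```

```text
time_s: 14.95
position: [0.5478, -0.1993, 0.0498]
tool_rot: [[-0.946, 0.324, 0.001], [0.324, 0.946, -0.001], [-0.001, -0.0, -1.0]]
ft_force: [0.7, -0.0, -1.4]
grip_width: 0.0378
gripper_force: 70.4
-0.035 hole tool xy mm [81.5049 -0.2307] rear 103.89840861834874
-0.025 hole tool xy mm [81.3983 -0.1848] rear 105.89029740841715
-0.015 hole tool xy mm [81.2917 -0.1388] rear 107.88218619848556
hole px ((319.50811767578125, 114.3905029296875), (57.9105110168457, 61.63795471191406), 179.9633026123047) width at x=0,80mm [39.1305 39.2113] midline slope deg 0.5260364869717291 y0 -0.9097693403870486 pos [ 0.5478 -0.1993  0.0499]
303.0 (316.52805280528054, 112.16171617161716)
0.058 [81.9311 -1.107 ]
0.062 [81.9524 -1.0955]
[[ 91  88  93  98  40  38  41  34  35 103  97  93]
 [ 93  92  26  38  38  39  37  35  35  43  68  97]
 [ 91  75  38  38  35  39  37  30  41  37  39  99]
 [ 95  41  38  42  55  54  50  38  27  33  38  36]
 [ 91  33  38  48  61  95  88  42  35  38  38  37]
 [ 55  37  41  56  91  90  86  98  35  32  42  37]
 [ 33  38  35  57  95  91  92  95  38  37  40  39]
 [ 95  41  40  49  57  70  75  43  32  36  39  37]
 [ 91  41  40  42  46  48  38  35  41  35  36  38]
 [ 92  28  35  38  35  40  33  33  38  38  39  56]
 [ 92  88  43  36  35  39  40  37  41  34  32  95]
 [ 93  91  96  33  35  37  34  37  37  32  97  97]]
```

```bash
python3 -m jog '[[0,0,0,0.0005,-0.0008,0.004,30],[0,0,0,0,0,0.005,30],[0,0,0,0,0,0.005,30],[0,0,0,0,0,0.005,30],[0,0,0,0,0,0,30]]'; python3 -m jog '[[0,0,0,0,0,0.002,30],[0,0,0,0,0,0.001,30],[0,0,0,0,0,0,30]]'
```

```text
time_s: 15.62
position: [0.5464, -0.1995, 0.0293]
tool_rot: [[-0.946, 0.324, -0.001], [0.324, 0.946, 0.0], [0.001, 0.0, -1.0]]
ft_force: [0.3, -0.2, -2.1]
grip_width: 0.0379
gripper_force: 70.4
time_s: 16.0
position: [0.5466, -0.1996, 0.0268]
tool_rot: [[-0.946, 0.324, 0.0], [0.324, 0.946, -0.0], [-0.0, -0.0, -1.0]]
ft_force: [0.9, 0.6, -2.7]
grip_width: 0.0378
gripper_force: 70.4
```

Nothing is touching yet, so I'll step down until contact shows.

```bash
python3 -m jog '[[0,0,0,0,0,0.001,30],[0,0,0,0,0,0.001,30],[0,0,0,0,0,0,30]]'; python3 -m jog '[[0,0,0,0,0,0.001,30],[0,0,0,0,0,0,30]]'; python3 -m jog '[[0,0,0,0,0,0.001,30],[0,0,0,0,0,0,30]]'
```

```text
time_s: 16.38
position: [0.5466, -0.1996, 0.0248]
tool_rot: [[-0.946, 0.324, -0.0], [0.324, 0.946, 0.0], [0.0, 0.0, -1.0]]
ft_force: [0.3, -0.3, -1.2]
grip_width: 0.0375
gripper_force: 70.4
time_s: 16.62
position: [0.5466, -0.1996, 0.0238]
tool_rot: [[-0.946, 0.324, -0.0], [0.324, 0.946, 0.0], [0.0, 0.0, -1.0]]
ft_force: [-0.3, -0.4, -0.9]
grip_width: 0.038
gripper_force: 70.4
time_s: 16.88
position: [0.5467, -0.1996, 0.0231]
tool_rot: [[-0.946, 0.324, 0.0], [0.324, 0.946, -0.0], [-0.0, -0.0, -1.0]]
ft_force: [0.5, 0.3, 2.4]
grip_width: 0.0376
gripper_force: 70.7
```

```bash
python3 - <<'E'
from h import *
a=snap('wrist','w11')['pixels'];b=snap('side','s11')['pixels']
im=np.zeros((300,800,3),np.uint8);im[:,:400]=cv2.resize(a[:,:,::-1],(400,300));im[:,400:]=cv2.resize(b[330:435,320:460,::-1],(400,300));cv2.imwrite('pics/m11.png',cv2.convertScaleAbs(im,alpha=1.4,beta=10))
E
```

```text
(no output)
```

View pics/m11.png

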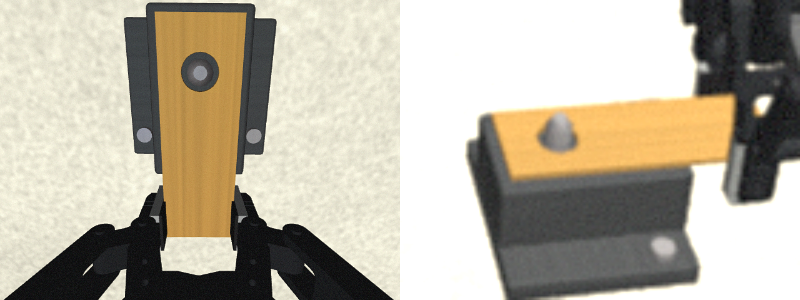

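The plate lies on the jig with the post through its hole, at (200,72) in the wrist half and (557,135) in the side half, and it is in line with the jig. I'll release, rise and check.

```bash
python3 -m jog '[[0,0,0,0,0,0,45],[0,0,0,0,0,0,70],[0,0,0,0,0,0,100],[0,0,0,0,0,0,100],[0,0,0,0,0,0,100]]'; python3 -m jog '[[0,0,0,0,0,-0.01,100],[0,0,0,0,0,-0.03,100],[0,0,0,0,0,-0.05,100],[0,0,0,0,0,-0.05,100],[0,0,0,0,0,0,100],[0,0,0,0,0,0,100]]'; python3 - <<'E'
from h import *
a=snap('wrist','w12')['pixels'];b=snap('side','s12')['pixels']
im=np.zeros((300,800,3),np.uint8);im[:,:400]=cv2.resize(a[:,:,::-1],(400,300));im[:,400:]=cv2.resize(b[130:430,150:550,::-1],(400,300));cv2.imwrite('pics/m12.png',cv2.convertScaleAbs(im,alpha=1.4,beta=10))
E
```

```text
time_s: 17.6
position: [0.5466, -0.1996, 0.0228]
tool_rot: [[-0.946, 0.324, -0.0], [0.324, 0.946, 0.0], [0.0, 0.0, -1.0]]
ft_force: [-0.3, 0.0, -0.9]
grip_width: 0.0855
gripper_force: 0.0
time_s: 18.35
position: [0.5463, -0.1994, 0.1627]
tool_rot: [[-0.946, 0.324, -0.0], [0.324, 0.946, 0.0], [0.0, 0.0, -1.0]]
ft_force: [0.1, 0.9, -0.3]
grip_width: 0.0857
gripper_force: 0.0
```

View pics/m12.png

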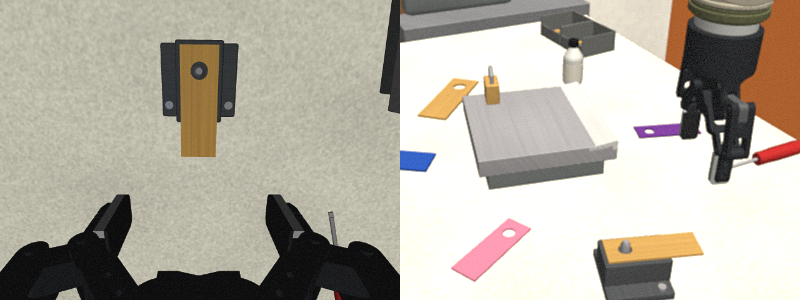

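The plate lies flat on the jig with the post at (199,71), in line with it and its plain end out past the long end. The bystanders are where they were and the gripper is clear.

```bash
python3 -c "from rig import job; print(job.close_job())"
```

```text
the job is handed in; nothing more can be done
None
```

The brass plate lies flat on the drilling jig, in line with it, with the post through its hole and its plain end past the long end; the job was handed in at about 18 s of the 72 s allowed, and the highest press reading was 16.7 N, briefly, before the slide.

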